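# Fit the cartridge fuse and clip down its guard cover

### The arm

A 6-joint arm with a two-finger parallel gripper is mounted at the origin on the work surface. World frame = base frame: x ahead of the robot, y to its left, z up, the work surface at z = 0. Lengths are in m, angles in rad, forces in N, time in s.
With the tool pointing down it reaches from about 0.375 to 0.9 m from the base axis. Payload 3.1 kg.
Tool frame: the origin (TCP) lies midway between the tips of the shut fingers; the grasp point (between the pads) lies manip.grip_depth behind it (manip.grip_depth is the distance from the TCP to the grasp point, in m); z points along the fingers, y is the direction in which the jaws open and shut (so a half turn about z gives the same grasp; the last joint's range is limited). The gripper opens to 85 mm and grips with 20 to 120 N. Pads are 22 mm wide; open, the fingers measure 114 mm over their backs; the gripper's body (76 mm by 85 mm) begins 54 mm behind the grasp point. The pads swing forward as they close: fully open they stand 13 mm farther back than shut.
Start: joints at [-1.458, 0.527, 1.433, -0, 1.181, -0.178], TCP at [0.18, -0.599, 0.231] pointing down, gripper open.
Joint ranges: [-3.08, 3.08], [-0.75, 2.2], [0.22, 2.44], [-1.43, 4.57], [0, 2.65], [-2.85, 2.85]. Speed limits (rad/s): [2.79, 2.79, 3.14, 3.14, 3.14, 3.14].

### API

Orientations are given as a unit quaternion [x, y, z, w].
In Python, from station import manip, vision gives the robot as it stands.
- The arm moves only by the shell command python3 -m crank 'ROWS' [FORCE]. ROWS is JSON, a list of rows, each an object with "grip": the closure, from 0 (fully open) to 1 (shut); "offset": the shift along the tool's x, y, z in mm, a list of three; "angular": the turn, a rotation vector about the tool's x, y, z in degrees, a list of three. A call has 1 to 10 rows; each row is the pose to reach, as a shift and turn from the pose commanded when the call began, along the tool's axes at that moment; what a row does not reach only later rows make up. A row lasts 1/10 s, in which the tool goes at most 50 mm and 8.59 degrees, less where a joint would pass 70% of its speed; a pose out of reach is approached as far as the arm can. A call with a gripper value outside its range is refused whole. The fingers move at their own pace and stop on an object; FORCE is the grip in N (left out, the last holds). Time passes only in rows, so rows that repeat a pose let the fingers close. It gives the time, the measured TCP pose, the force and the opening at its end, in the units of the state.
- manip.sense(): the state, without advancing time (a new reading comes with each control period).
- vision.snapshot(name): name is "side" or "top" or "wrist"; returns a dict with "pixels" (400x640x3 uint8, red, green, blue), "intrinsics" (3x3 intrinsics, pixels), "dist" ([k1, k2, p1, p2, k3] as OpenCV has them; the pictures are not rectified), "R" (3x3) and "t" (3): a world point X has camera coordinates R X + t. Camera axes: x right, y down, z forward; pixel columns grow to the right and rows downward; lengths in m; the calibration is good to about 2 mm. A picture is of the moment at which its call begins. There is no depth.
- manip.sign_off(): hands the job in, once; it reports no verdict.
The state is a dict: "t": time; "q": joint angles; "qd": joint speeds; "tau": joint torques, N m; "tcp_pos": TCP position; "tool_rot": TCP orientation; "force": force on the tool from outside, world axes, zero at the start; "ft_torque": the same for the moment, N m; "finger_gap": opening from 0.0 (shut) to 1.0 (fully open).
Only numpy, scipy, OpenCV 4.12 (cv2) and the standard library are available. Lean on these libraries where they do the work, as an engineer would, in place of code of your own. Each camera call takes 0.05 s, during which the arm holds its last target.

### The job

Lay the big cartridge fuse from the desk into the cradle of the soft-mounted fuse tray, setting it down gently. Then put the guard cover over it and press it straight down until the clip arms at both ends have snapped under the tray's rims and the cover sits fully home, but do not press so hard that the tray is driven to the bottom of its soft mounts. Leave the mug, the test meter and the small spare fuse where they are, and let go of everything.

Things in the scene. Friction and masses are not known exactly. Their poses are not given: they have to be found in the camera images.
- fuse_center (a point): Centre of the big cartridge fuse: a white ceramic tube with steel end caps, diameter 36 mm, 110 mm long, 0.15 to 0.3 kg, lying on its side on the desk (axis 18 mm up); it rolls if nudged. x runs along its axis; both ends are alike. To be gripped across the diameter.
- tray_seat (a point): Seat of the fuse tray: where the fuse's centre lies once seated, 60 mm above the desk; x along tray and seated fuse, z up. Two copper V saddles, 14 mm wide, at x = +-35 mm hold the fuse, open between them. Tray plate 190 x 104 mm, top 26 mm below this point, on four soft mounts over a fixed base plate 220 x 120 mm. Black end blocks stand at x = +-62 to +-80 mm, 60 mm wide.
- end_a (a point): Centre of the top of the tray's +x end block (x = 71 mm, 26 mm above the seat), the tray's highest level. On the block's outer face are two guide cheeks 32 mm apart (flared in their top 7 mm), between which a clip arm goes down, and between them the rim bar.
- end_b (a point): The same on the tray's -x end block.
- tray (a joint): How far the tray has sunk on its soft mounts, in m: 0 at the top, 0.018 at the bottom. It gives about 1 mm per 1.9 N, so pressing pushes the whole tray (seat, rims and all) down by 6 to 11 mm before the clips snap; it springs back afterwards. From 0.0173 it counts as driven to the bottom (about 29 N).
- cover_grip (a point): Centre of the grip bar on the grey plastic guard cover (0.15 to 0.23 kg). Bar 14 mm wide (y), 90 mm long (x), 28 mm tall; it stands on the flat plate, 184 x 64 x 5 mm (underside 19 mm below this point). The cover stands on its two clip arms, this point 53 mm up; x along the bar, z up, both ends alike. Fully home, the plate lies on the end blocks and this point is 45 mm above the seat.
- clip_a (a point): Foot of the cover's +x clip arm (x = 89.5 mm, 53 mm below the grip point). The rigid arm is 26 mm wide, 5 mm thick, with a wedge barb reaching 5 mm inward, 12 mm above the foot, that snaps under a rim. Unsnapped, the cover rests on the rims 10 to 13 mm above home. Snapping both ends at once takes about 13 to 22 N, one end about half.
- clip_b (a point): The same on the cover's -x clip arm.
- rim_a (a joint): Travel of the sprung rim at the tray's +x end, a round steel bar 5 mm thick that sticks 5 mm out of the end block, its axis 7.5 mm above the seat: 0 fully out, up to 0.006 m pushed in (4 N at first, 1.2 N more per mm).
- rim_b (a joint): The same for the rim bar at the tray's -x end.
- mug: Blue ceramic mug, 80 mm across, 95 mm tall, origin at the centre of its underside. To be left alone.
- meter: Black hand-held test meter lying flat, 150 x 78 x 36 mm (x is the long side), origin at the centre of its underside. To be left alone.
- small_fuse: Small spare fuse standing on end, 28 mm diameter, 70 mm tall, origin at the centre of its underside. To be left alone.
Things that resemble listed ones, but are neither listed nor needed, are in the scene too. Leave any red look-alike of the part that bears fuse_center alone.

How it is judged:
By the outcome, as a careful person would: the job done as asked, in the order asked, and still so for the second after the job is handed in, with the robot touching nothing.
It also fails if it takes over 64 s, if anything falls off the work surface, if the arm or the gripper's body presses on something with over 40 N, if the wrist force passes 120 N, or if a joint passes its speed limit or range.

## Working session

There is one attempt and no reset: what is moved stays moved. The work goes in short steps, Python scripts to look and compute and a shell command to move; the robot and the scene stay as the last step left them, time stands still between calls to the robot, and variables do not carry over. Pictures are saved under pics/ and viewed, and the job is handed in when it is done.

```bash
ls; mkdir -p pics; python3 - <<'E'
from station import manip, vision
import cv2
print(manip.sense(), manip.grip_depth)
for n in ("side","top","wrist"):
    s=vision.snapshot(n); cv2.imwrite(f"pics/{n}0.png",s["pixels"][:,:,::-1])
    print(n,s["intrinsics"],s["dist"],s["R"],s["t"])
E
```

```text
pics
{'t': 0.0, 'q': array([-1.45747872e+00,  5.28479073e-01,  1.43392811e+00, -2.35794997e-05,
        1.18139614e+00, -1.78492404e-01]), 'qd': array([ 0.00040528,  0.00126009, -0.00058432, -0.00096224,  0.0011775 ,
        0.0016326 ]), 'tau': array([-1.01407069e-03, -4.42355525e+01, -1.78022289e+01, -1.82716553e-04,
        8.46781244e-03, -1.82436551e-06]), 'tcp_pos': array([ 0.17974637, -0.5978322 ,  0.23031749]), 'tool_rot': array([ 9.89373477e-01,  1.45392230e-01,  2.51171810e-05, -1.10510200e-03]), 'force': array([ 0.58076256, -0.68293844, -0.44497763]), 'ft_torque': array([-0.04889134, -0.01404742, -0.03449277]), 'finger_gap': 1.000282820027431} 0.0187
side [[501.5365082    0.         319.22712289]
 [  0.         501.5365082  195.49744741]
 [  0.           0.           1.        ]] [0.02025184 0.         0.         0.         0.        ] [[-0.95623728 -0.29258327 -0.002299  ]
 [-0.1570037   0.5197271  -0.83978186]
 [ 0.24690098 -0.80266977 -0.54291909]] [0.56864681 0.13397838 1.08984888]
top [[433.67881948   0.         320.88799609]
 [  0.         433.67881948 199.79608533]
 [  0.           0.           1.        ]] [-0.00030973  0.          0.          0.          0.        ] [[ 0.02893237 -0.9995732  -0.00404096]
 [-0.99224972 -0.02823119 -0.12101032]
 [ 0.12084459  0.00751076 -0.99264302]] [0.0166548  0.56542003 1.10186938]
wrist [[316.52457664   0.         317.41820652]
 [  0.         316.52457664 201.88202011]
 [  0.           0.           1.        ]] [-0.0272032  0.         0.         0.         0.       ] [[ 0.28761391 -0.95774491 -0.00170848]
 [-0.91866082 -0.27638036  0.28226973]
 [-0.27081459 -0.07961519 -0.95933356]] [-0.62436959 -0.03588542  0.38036834]
```

View pics/side0.png

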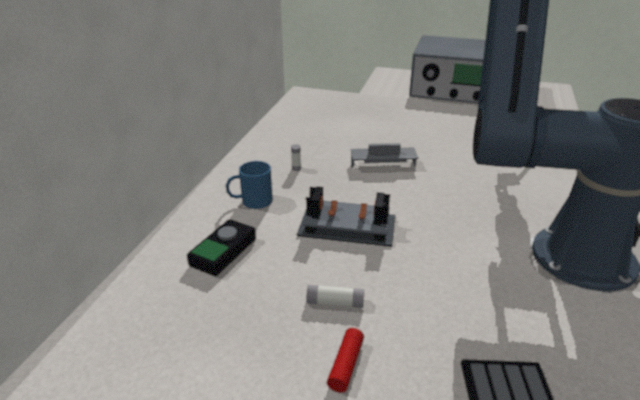

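View pics/top0.png

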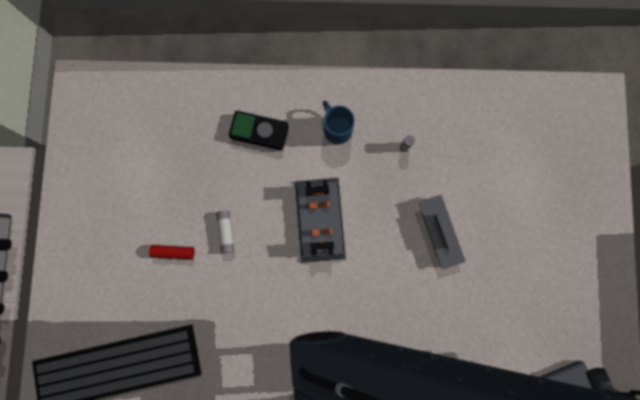

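View pics/wrist0.png

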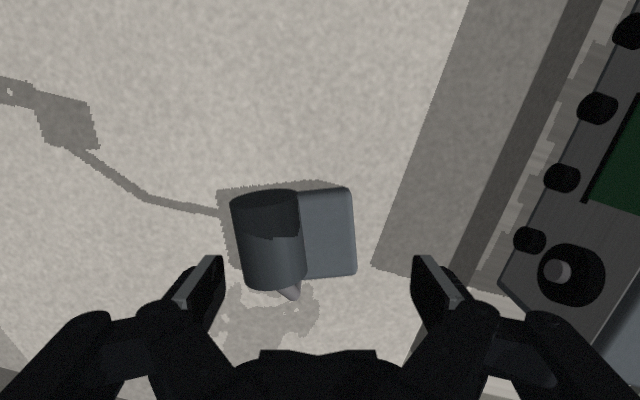

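The side view shows the fuse at about (335,296), the tray at (348,222) and the cover at (384,155). In the top view they are at (225,231), (320,220) and (441,232). I'll enlarge the top view.

```bash
python3 - <<'E'
import cv2
a=cv2.imread("pics/top0.png")
for n,(x,y,w,h) in dict(ct=(200,165,160,110),cc=(380,170,120,110)).items():
    cv2.imwrite(f"pics/{n}.png",cv2.resize(a[y:y+h,x:x+w],None,fx=5,fy=5,interpolation=cv2.INTER_CUBIC))
a=cv2.imread("pics/side0.png")
for n,(x,y,w,h) in dict(st=(290,130,150,185)).items():
    cv2.imwrite(f"pics/{n}.png",cv2.resize(a[y:y+h,x:x+w],None,fx=3.2,fy=3.2,interpolation=cv2.INTER_CUBIC))
E
```

```text
(no output)
```

View pics/ct.png

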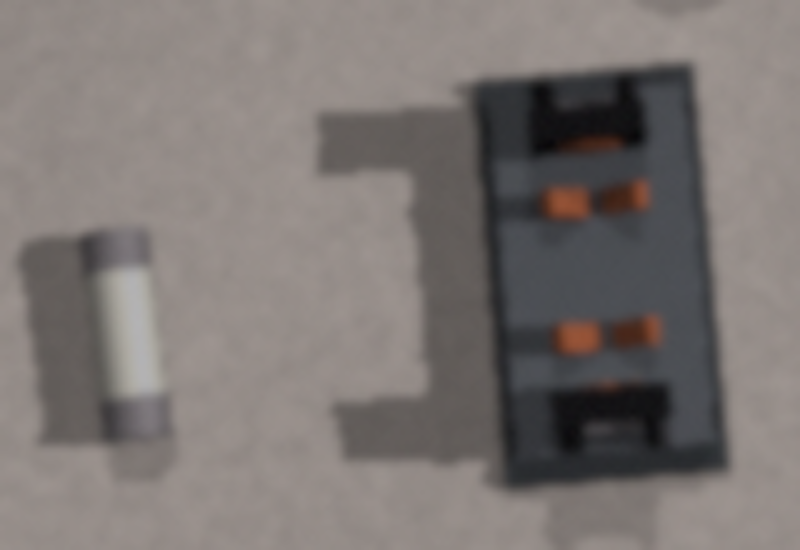

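View pics/cc.png

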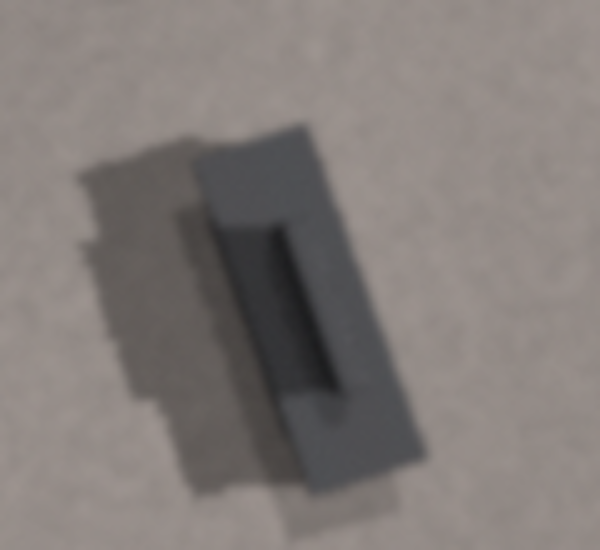

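View pics/st.png

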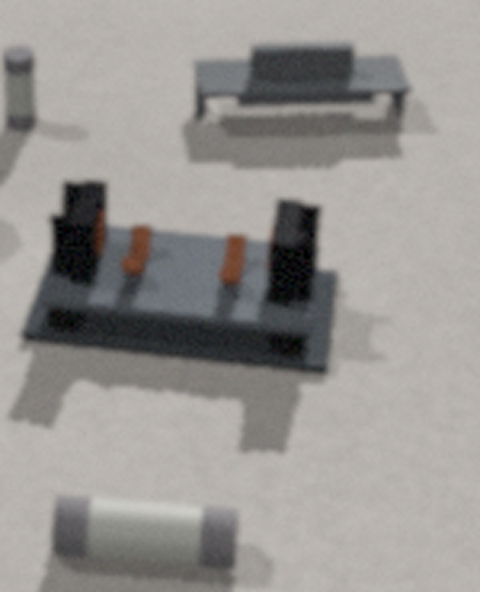

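```bash
cat > h.py <<'E'
import numpy as np, cv2
from scipy.spatial.transform import Rotation as Rn
def ray(s,uv,z):
    uv=np.array(uv,float).reshape(-1,1,2)
    n=cv2.undistortPoints(uv,s["intrinsics"],s["dist"]).reshape(-1,2)
    R,t=np.array(s["R"]),np.array(s["t"]); c=-R.T@t
    d=np.c_[n,np.ones(len(n))]@R
    z=np.broadcast_to(z,len(n))
    return c+d*((z-c[2])/d[:,2])[:,None]
def proj(s,X):
    X=np.array(X,float).reshape(-1,3)
    return cv2.projectPoints(X,cv2.Rodrigues(np.array(s["R"]))[0],np.array(s["t"]),s["intrinsics"],np.array(s["dist"]))[0].reshape(-1,2)
def crop(uv,x,y,f): return (np.array(uv,float)+.5)/f-.5+np.array([x,y])
def togo(st,target,yaw_jaw=None,axis=None):
    """target TCP world; axis: world direction that tool x should be parallel to, tool z down"""
    R=Rn.from_quat(st["tool_rot"]); 
    off=R.inv().apply(np.array(target)-st["tcp_pos"])*1000
    out=[off.round(1)]
    if axis is not None:
        best=None
        for sg in(1,-1):
            x=sg*np.array([axis[0],axis[1],0]);x/=np.linalg.norm(x)
            z=np.array([0,0,-1]);y=np.cross(z,x)
            rv=(R.inv()*Rn.from_matrix(np.c_[x,y,z])).as_rotvec(degrees=True)
            if best is None or np.linalg.norm(rv)<np.linalg.norm(best): best=rv
        out.append(best.round(2))
    return out
E
cat > m1.py <<'E'
from h import *
from station import manip,vision
s=vision.snapshot("top")
f=ray(s,crop([(82,235),(148,230),(170,437),(106,441)],200,165,5),.018)
print("fuse",f.round(4),f.mean(0),np.linalg.norm(f[0]-f[3]),np.linalg.norm(f[0]-f[1]))
c=ray(s,crop([(192,160),(305,123),(427,458),(315,495)],380,170,5),.039)
print("cover",c.round(4),c.mean(0),np.linalg.norm(c[0]-c[3]),np.linalg.norm(c[0]-c[1]))
b=ray(s,crop([(475,82),(690,67),(728,468),(503,487)],200,165,5),.012)
print("base",b.round(4),b.mean(0),np.linalg.norm(b[0]-b[3]),np.linalg.norm(b[0]-b[1]))
for n,p in(("fuse",f),("cover",c),("base",b)):
    d=p[0]+p[1]-p[2]-p[3]; print(n,"axis deg",np.degrees(np.arctan2(d[1],d[0])))
E
python3 m1.py
```

```text
fuse [[0.5273 0.3101 0.018 ]
 [0.5309 0.2752 0.018 ]
 [0.4224 0.2578 0.018 ]
 [0.4193 0.2912 0.018 ]] [0.4749738 0.283586  0.018    ] 0.10959219915087239 0.03506844540459969
cover [[ 0.5666 -0.2202  0.039 ]
 [ 0.5877 -0.2791  0.039 ]
 [ 0.4163 -0.3408  0.039 ]
 [ 0.3958 -0.2834  0.039 ]] [ 0.491611   -0.28087955  0.039     ] 0.18207013689747942 0.06256355146781874
base [[ 0.6163  0.1051  0.012 ]
 [ 0.6277 -0.0102  0.012 ]
 [ 0.4147 -0.0353  0.012 ]
 [ 0.4014  0.0826  0.012 ]] [0.51500742 0.03555938 0.012     ] 0.21609162979234045 0.11583745195352395
fuse axis deg 9.540359165463869
cover axis deg 20.032727657245264
base axis deg 6.356191859777844
```

```bash
python3 - <<'E'
from h import *
from station import manip
st=manip.sense();R=Rn.from_quat(st["tool_rot"]);print(R.as_matrix().round(3))
print(togo(st,[.47,-.25,.26],[np.cos(.35),np.sin(.35)]))
E
```

```text
[[ 0.958  0.288 -0.   ]
 [ 0.288 -0.958  0.001]
 [ 0.    -0.001 -1.   ]]
[array([ 378.1, -250. ,  -28.9])]
```

```bash
sed -i 's/yaw_jaw=None,//' h.py; python3 -m crank '[{"grip":0,"offset":[40,-26,-5],"angular":[0,0,0]},{"grip":0,"offset":[80,-53,-10],"angular":[0,0,0]},{"grip":0,"offset":[120,-79,-15],"angular":[0,0,0]},{"grip":0,"offset":[160,-106,-20],"angular":[0,0,-1]},{"grip":0,"offset":[200,-132,-25],"angular":[0,0,-2]},{"grip":0,"offset":[240,-159,-29],"angular":[0,0,-3]},{"grip":0,"offset":[280,-185,-29],"angular":[0,0,-3.3]},{"grip":0,"offset":[320,-211,-29],"angular":[0,0,-3.3]},{"grip":0,"offset":[360,-238,-29],"angular":[0,0,-3.3]},{"grip":0,"offset":[378,-250,-29],"angular":[0,0,-3.3]}]' 60
python3 - <<'E'
from station import manip, vision
import cv2
s=vision.snapshot("wrist"); cv2.imwrite("pics/w1.png",s["pixels"][:,:,::-1])
import pickle; pickle.dump(s,open("w1.pkl","wb"))
print(manip.sense()["tcp_pos"],manip.sense()["qd"])
E
```

```text
t: 1.2
tcp_pos: [0.4716, -0.2469, 0.2603]
tool_rot: [0.984, 0.175, 0.0, -0.001]
force: [-0.2, -0.1, -0.2]
finger_gap: 1.001
[ 0.47266893 -0.24556948  0.26030354] [-0.06594507 -0.00521101  0.01306778 -0.04160697 -0.00368544 -0.08297187]
```

View pics/w1.png

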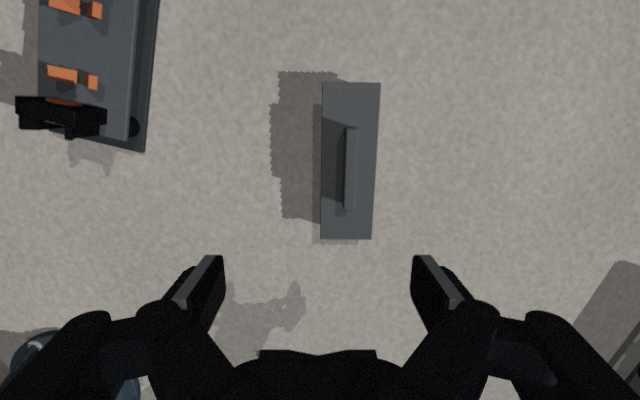

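```bash
python3 - <<'E'
from h import *
import pickle
from station import manip
s=pickle.load(open("w1.pkl","rb"))
c=ray(s,[(321,83),(380,83),(372,239),(321,239)],.039)
print("cover",c.round(4),c.mean(0),np.linalg.norm(c[0]-c[3]),np.linalg.norm(c[0]-c[1]))
d=c[0]+c[1]-c[2]-c[3]; print("axis deg",np.degrees(np.arctan2(d[1],d[0])))
g=ray(s,[(347,127),(358,127),(355,209),(344,209)],.067)
print("bar",g.round(4),g.mean(0))
st=manip.sense()
print(togo(st,[.43,.0,.26],[np.cos(.11),np.sin(.11)]))
print(togo(st,[.43,.26,.26],[np.cos(.165),np.sin(.165)]))
E
```

```text
cover [[ 0.5669 -0.2163  0.039 ]
 [ 0.5892 -0.2764  0.039 ]
 [ 0.4176 -0.3396  0.039 ]
 [ 0.3956 -0.2799  0.039 ]] [ 0.49231454 -0.27805225  0.039     ] 0.1826971389740896 0.06412141854618744
axis deg 20.293374327166298
bar [[ 0.5337 -0.2571  0.067 ]
 [ 0.5377 -0.2678  0.067 ]
 [ 0.4537 -0.2985  0.067 ]
 [ 0.4495 -0.287   0.067 ]] [ 0.49366449 -0.27763306  0.067     ]
[array([  45.1, -245.1,    0.8]), array([-0.12, -0.13, 13.97])]
[array([ 135.1, -489. ,    1.5]), array([-0.11, -0.13, 10.82])]
```

```bash
python3 -m crank '[{"grip":0,"offset":[8,-42,0],"angular":[0,0,4]},{"grip":0,"offset":[15,-84,0],"angular":[0,0,8]},{"grip":0,"offset":[23,-126,0],"angular":[0,0,12]},{"grip":0,"offset":[31,-168,0],"angular":[0,0,14]},{"grip":0,"offset":[38,-210,0],"angular":[0,0,14]},{"grip":0,"offset":[45,-245,0],"angular":[0,0,14]},{"grip":0,"offset":[45,-245,0],"angular":[0,0,14]},{"grip":0,"offset":[45,-245,0],"angular":[0,0,14]}]'
python3 - <<'E'
from station import manip, vision
import cv2
s=vision.snapshot("wrist"); cv2.imwrite("pics/w2.png",s["pixels"][:,:,::-1])
import pickle; pickle.dump(s,open("w2.pkl","wb"))
a=s["pixels"][:,:,::-1]
print(manip.sense()["tcp_pos"])
cv2.imwrite("pics/w2c.png",cv2.resize(a[40:260,200:420],(792,792*220//220))[:600])
E
```

```text
t: 2.05
tcp_pos: [0.4283, -0.0046, 0.2605]
tool_rot: [0.999, 0.053, 0.0, 0.0]
force: [0.7, -1.1, 1.5]
finger_gap: 1.003
[ 0.42878392 -0.00533789  0.26049846]
```

View pics/w2.png

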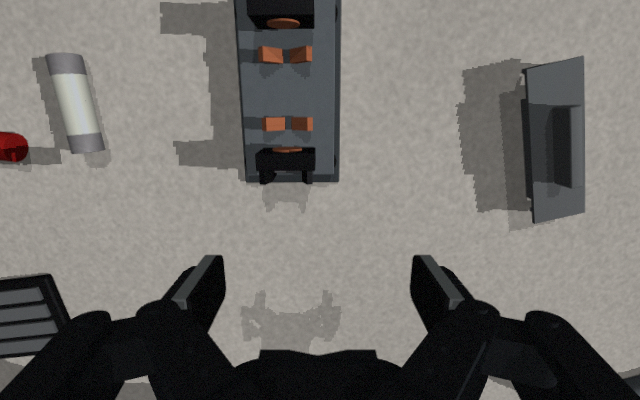

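```bash
python3 -m crank '[{"grip":0,"offset":[-20,-20,-40],"angular":[0,0,0]},{"grip":0,"offset":[-30,-35,-80],"angular":[0,0,0]},{"grip":0,"offset":[-30,-35,-110],"angular":[0,0,0]},{"grip":0,"offset":[-30,-35,-110],"angular":[0,0,0]},{"grip":0,"offset":[-30,-35,-110],"angular":[0,0,0]},{"grip":0,"offset":[-30,-35,-110],"angular":[0,0,0]}]'
python3 - <<'E'
from station import manip, vision
import cv2
s=vision.snapshot("wrist"); cv2.imwrite("pics/w3.png",s["pixels"][:,:,::-1])
import pickle; pickle.dump(s,open("w3.pkl","wb"))
a=s["pixels"][:,:,::-1]
cv2.imwrite("pics/w3c.png",cv2.resize(a[40:240,200:400],None,fx=3,fy=3,interpolation=cv2.INTER_CUBIC))
E
```

```text
t: 2.7
tcp_pos: [0.3944, 0.0261, 0.3691]
tool_rot: [0.999, 0.052, -0.001, -0.0]
force: [-0.5, -0.3, -0.6]
finger_gap: 1.004
```

View pics/w3.png

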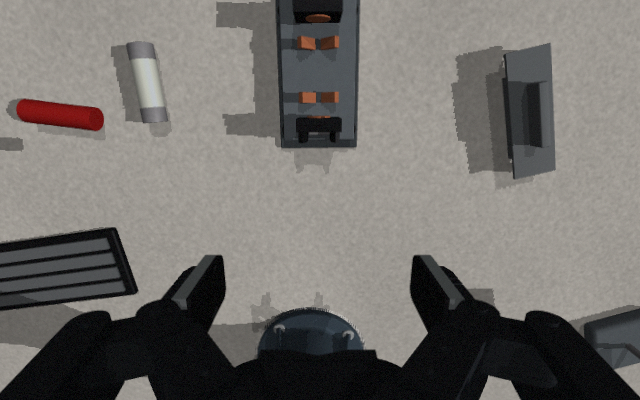

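View pics/w3c.png

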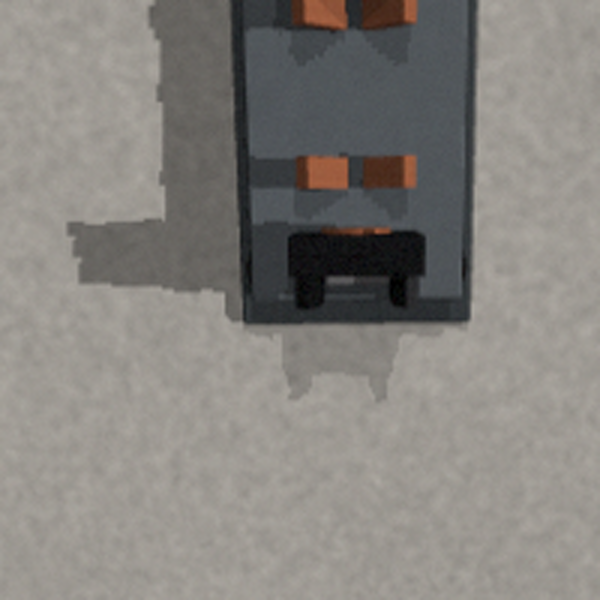

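```bash
python3 - <<'E'
import cv2
a=cv2.imread("pics/w2.png")
cv2.imwrite("pics/w2c.png",cv2.resize(a[0:195,220:360],None,fx=4,fy=3*4/3,interpolation=cv2.INTER_CUBIC)[:780])
b=cv2.resize(a[0:110,220:360],None,fx=5,fy=5,interpolation=cv2.INTER_CUBIC); cv2.imwrite("pics/w2a.png",b)
b=cv2.resize(a[90:200,220:360],None,fx=5,fy=5,interpolation=cv2.INTER_CUBIC); cv2.imwrite("pics/w2b.png",b)
E
```

```text
(no output)
```

View pics/w2a.png

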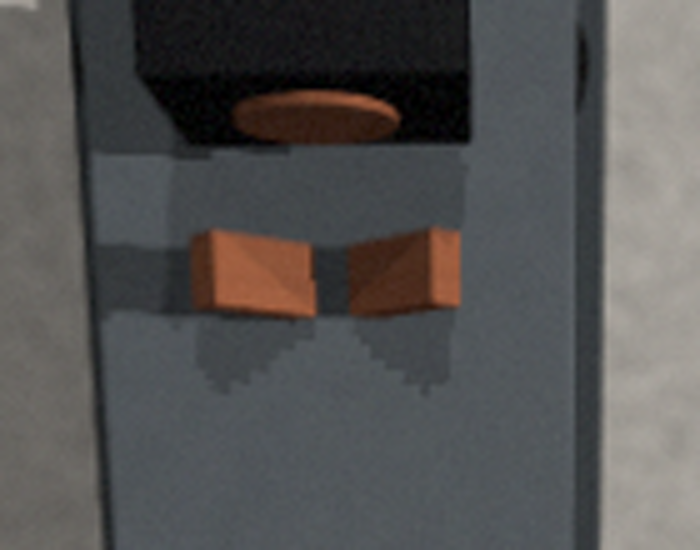

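View pics/w2b.png

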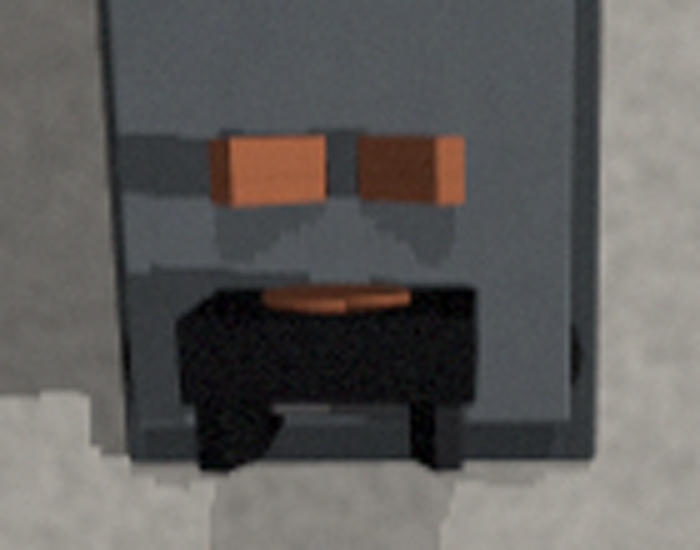

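```bash
cat > fit.py <<'E'
from h import *
import pickle
from scipy.optimize import least_squares
s=pickle.load(open("w2.pkl","rb"))
A=lambda u,v: crop((u,v),220,0,5); B=lambda u,v: crop((u,v),220,90,5)
def model(p):
    w,h,zb=p[3:6]
    M=[(A(211,230),(42,w,h)),(A(216,307),(28,w,h)),(A(429,228),(42,-w,h)),(A(434,305),(28,-w,h)),
    (B(230,136),(-28,w,h)),(B(230,207),(-42,w,h)),(B(437,136),(-28,-w,h)),(B(437,204),(-42,-w,h)),
    (B(569,422),(-95,-52,34)),(B(133,425),(-95,52,34)),
    (B(180,322),(-62,30,86)),(B(182,403),(-80,30,86)),(B(475,403),(-80,-30,86)),(A(136,72),(62,30,86)),(A(470,72),(62,-30,86)),
    (B(130,462),(-110,60,zb)),(B(595,458),(-110,-60,zb))]
    uv=np.array([m[0] for m in M]); X=np.array([m[1] for m in M],float)/1000
    c,q=np.cos(p[2]),np.sin(p[2])
    W=np.c_[p[0]+c*X[:,0]-q*X[:,1],p[1]+q*X[:,0]+c*X[:,1],X[:,2]]
    return (proj(s,W)-uv)
r=least_squares(lambda p:model(p).ravel(),[.515,.036,.11,20,60,10],x_scale=[.01,.01,.01,1,1,1],loss="soft_l1")
print(r.x,np.degrees(r.x[2])); print(model(r.x).round(1).tolist())
f=ray(s,[(47,56),(82,54),(104,150),(68,153)],.018)
print("fuse",f.round(4),f.mean(0)); d=f[0]+f[1]-f[2]-f[3];print(np.degrees(np.arctan2(d[1],d[0])))
c=ray(s,[(526,68),(584,56),(585,212),(534,222)],.039)
print("cover",c.round(4),c.mean(0)); d=c[0]+c[1]-c[2]-c[3];print(np.degrees(np.arctan2(d[1],d[0])))
E
python3 fit.py
```

```text
[5.17032921e-01 3.80834671e-02 1.13612471e-01 2.21367890e+01
 5.58383219e+01 5.13713842e+00] 6.509515091528169
[[0.3, -0.0], [-0.0, -0.5], [0.6, -0.1], [-0.2, -0.5], [-0.1, 0.3], [0.6, -0.5], [0.0, -0.1], [0.2, -0.3], [0.2, 0.3], [0.0, 0.4], [-0.9, -1.1], [-0.2, 0.4], [0.1, -0.1], [-0.1, 1.2], [-0.4, 0.5], [0.0, -0.1], [0.0, 0.1]]
fuse [[0.5281 0.3174 0.018 ]
 [0.5339 0.276  0.018 ]
 [0.426  0.2583 0.018 ]
 [0.4177 0.304  0.018 ]] [0.47643    0.28890666 0.018     ]
8.09278158829744
cover [[ 0.5689 -0.2178  0.039 ]
 [ 0.5888 -0.2786  0.039 ]
 [ 0.4164 -0.34    0.039 ]
 [ 0.3968 -0.279   0.039 ]] [ 0.49271225 -0.27884846  0.039     ]
19.58757718587548
```

```bash
python3 - <<'E'
from h import *
from station import manip
a=np.radians(9)
print(togo(manip.sense(),[.43,.275,.2],[np.cos(a),np.sin(a)]))
E
```

```text
[array([  61.9, -243.5,  168.9]), array([-0.06,  0.18, -3.07])]
```

```bash
python3 -m crank '[{"grip":0,"offset":[10,-40,28],"angular":[0,0,-1]},{"grip":0,"offset":[20,-80,56],"angular":[0,0,-2]},{"grip":0,"offset":[30,-120,84],"angular":[0,0,-3]},{"grip":0,"offset":[40,-160,112],"angular":[0,0,-3]},{"grip":0,"offset":[50,-200,140],"angular":[0,0,-3]},{"grip":0,"offset":[62,-243,169],"angular":[0,0,-3]},{"grip":0,"offset":[62,-243,169],"angular":[0,0,-3]},{"grip":0,"offset":[62,-243,169],"angular":[0,0,-3]},{"grip":0,"offset":[62,-243,169],"angular":[0,0,-3]}]'
python3 - <<'E'
from station import manip, vision
import cv2
s=vision.snapshot("wrist"); cv2.imwrite("pics/w4.png",s["pixels"][:,:,::-1])
import pickle; pickle.dump(s,open("w4.pkl","wb"))
E
```

```text
t: 3.65
tcp_pos: [0.4308, 0.2741, 0.2011]
tool_rot: [0.997, 0.078, -0.001, 0.0]
force: [-0.2, -0.2, -0.4]
finger_gap: 1.002
```

View pics/w4.png

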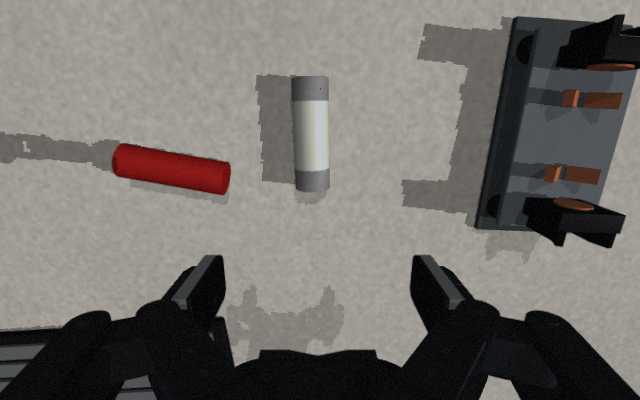

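```bash
cat > fit2.py <<'E'
from h import *
import pickle
from station import manip
from scipy.optimize import least_squares
s=pickle.load(open("w4.pkl","rb"))
print("cam",-np.array(s["R"]).T@s["t"])
th=np.linspace(0,2*np.pi,60)
def sil(p):
    c,q=np.cos(p[2]),np.sin(p[2])
    P=np.array([(sx*.055,.018*np.cos(t),.018+.018*np.sin(t)) for sx in(1,-1) for t in th])
    W=np.c_[p[0]+c*P[:,0]-q*P[:,1],p[1]+q*P[:,0]+c*P[:,1],P[:,2]]
    uv=proj(s,W); 
    hull=cv2.convexHull(uv.astype(np.float32))[:,0]
    def xat(v): # u extents at row v
        us=[]
        for a,b in zip(hull,np.roll(hull,-1,0)):
            if (a[1]-v)*(b[1]-v)<0: us.append(a[0]+(v-a[1])/(b[1]-a[1])*(b[0]-a[0]))
        return min(us),max(us)
    return np.array([*xat(90),*xat(135),*xat(180),hull[:,1].min(),hull[:,1].max()])
im=s["pixels"].astype(int)
def ext(v):
    print(v,[tuple(im[v,u]) for u in range(286,334,1)][:14],[tuple(im[v,u]) for u in range(320,334)])
obs=np.array([291.5,328.5,294,329,296,329,76,191.5])
r=least_squares(lambda p:sil(p)-obs,[.476,.285,.16],x_scale=[.01,.01,.01],diff_step=1e-3)
print(r.x,np.degrees(r.x[2]),r.fun.round(1))
a=r.x[2]
print(togo(manip.sense(),[*r.x[:2],.12],[np.cos(a),np.sin(a)]))
E
python3 fit2.py
```

```text
cam [0.50296597 0.28531662 0.34448801]
[0.47632221 0.28705774 0.17943658] 10.28095855989734 [ 0.1  0.  -0.4  0.1 -0.5  0.7 -0.5  0.6]
[array([46.7, -6. , 81.7]), array([ 0.02, -0.  , -1.34])]
```

```bash
python3 -m crank '[{"grip":0,"offset":[24,-3,20],"angular":[0,0,-1]},{"grip":0,"offset":[46.5,-5,60],"angular":[0,0,-1.2]},{"grip":0,"offset":[46.5,-5,100],"angular":[0,0,-1.2]},{"grip":0,"offset":[46.5,-5,140],"angular":[0,0,-1.2]},{"grip":0,"offset":[46.5,-5,165],"angular":[0,0,-1.2]},{"grip":0,"offset":[46.5,-5,185],"angular":[0,0,-1.2]},{"grip":0,"offset":[46.5,-5,197],"angular":[0,0,-1.2]},{"grip":0,"offset":[46.5,-5,199],"angular":[0,0,-1.2]},{"grip":0.2,"offset":[46.5,-5,199],"angular":[0,0,-1.2]},{"grip":0.3,"offset":[46.5,-5,199],"angular":[0,0,-1.2]}]' 40
python3 -m crank '[{"grip":0.4,"offset":[0,0,0],"angular":[0,0,0]},{"grip":0.5,"offset":[0,0,0],"angular":[0,0,0]},{"grip":0.6,"offset":[0,0,0],"angular":[0,0,0]},{"grip":0.75,"offset":[0,0,0],"angular":[0,0,0]},{"grip":1,"offset":[0,0,0],"angular":[0,0,0]},{"grip":1,"offset":[0,0,0],"angular":[0,0,0]}]' 40
python3 - <<'E'
from station import manip, vision
import cv2
s=vision.snapshot("wrist"); cv2.imwrite("pics/w5.png",s["pixels"][:,:,::-1])
import pickle; pickle.dump((s,manip.sense()),open("w5.pkl","wb"))
E
```

```text
t: 4.7
tcp_pos: [0.4772, 0.2874, 0.0037]
tool_rot: [0.996, 0.089, 0.001, -0.0]
force: [0.5, 0.0, 0.5]
finger_gap: 0.707
t: 5.3
tcp_pos: [0.4765, 0.2874, 0.0032]
tool_rot: [0.996, 0.089, 0.001, -0.0]
force: [-0.3, -0.4, 5.7]
finger_gap: 0.404
```

View pics/w5.png

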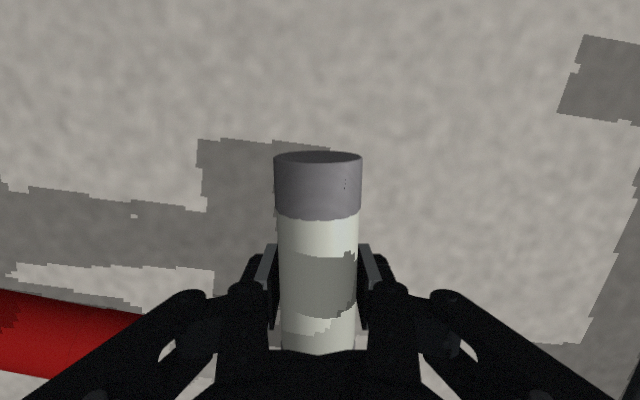

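```bash
python3 - <<'E'
from h import *
import pickle
s,st=pickle.load(open("w5.pkl","rb"))
R=Rn.from_quat(st["tool_rot"]); T=R.as_matrix(); print(st["tcp_pos"],T.round(3),st["force"])
th=np.linspace(0,2*np.pi,200)
for dx in(-4,0,4):
  for zc in (.018,.020):
    c=np.array([*st["tcp_pos"][:2],zc]); 
    xh=T[:,0];yh=T[:,1]
    P=np.array([c+xh*(.055+dx/1000)+yh*.018*np.cos(t)+np.array([0,0,.018])*np.sin(t) for t in th])
    uv=proj(s,P); print(dx,zc,"end u",uv[:,0].min(),uv[:,0].max(),"v",uv[:,1].min(),uv[:,1].max())
E
```

```text
[0.47651112 0.28746461 0.0032108 ] [[ 0.984  0.178  0.001]
 [ 0.178 -0.984  0.   ]
 [ 0.001 -0.    -1.   ]] [-0.25429441  0.02984598  5.34292258]
-4 0.018 end u 272.28946217795243 360.9038377541036 v 157.7370506231016 172.6868493829175
-4 0.02 end u 271.5983025681496 361.5689287588788 v 158.38042921710056 173.7921341958756
0 0.018 end u 271.89463396019687 361.2819085706943 v 149.07965749139805 161.48217803637758
0 0.02 end u 271.1910494945939 361.95890101004096 v 149.61218518284574 162.40152416450303
4 0.018 end u 271.4954065922767 361.66417281706515 v 140.2935671696545 150.055955831034
4 0.02 end u 270.7791806888758 362.3532732391297 v 140.71177198100014 150.7814842509508
```

```bash
python3 - <<'E'
from h import *
from station import manip
a=np.radians(6.5)
print(togo(manip.sense(),[.517,.038,.15],[np.cos(a),np.sin(a)]))
E
```

```text
[array([  -4.3,  252.7, -146.8]), array([-0.01, -0.07,  3.73])]
```

```bash
python3 -m crank '[{"grip":1,"offset":[0,0,-15],"angular":[0,0,0]},{"grip":1,"offset":[0,0,-50],"angular":[0,0,0]},{"grip":1,"offset":[0,10,-90],"angular":[0,0,1]},{"grip":1,"offset":[-1,40,-120],"angular":[0,0,2]},{"grip":1,"offset":[-2,80,-140],"angular":[0,0,3]},{"grip":1,"offset":[-3,125,-147],"angular":[0,0,3.7]},{"grip":1,"offset":[-4,170,-147],"angular":[0,0,3.7]},{"grip":1,"offset":[-4,215,-147],"angular":[0,0,3.7]},{"grip":1,"offset":[-4,245,-147],"angular":[0,0,3.7]},{"grip":1,"offset":[-4,253,-147],"angular":[0,0,3.7]}]'
python3 -m crank '[{"grip":1,"offset":[0,0,10],"angular":[0,0,0]},{"grip":1,"offset":[0,0,30],"angular":[0,0,0]},{"grip":1,"offset":[0,0,50],"angular":[0,0,0]},{"grip":1,"offset":[0,0,60],"angular":[0,0,0]},{"grip":1,"offset":[0,0,60],"angular":[0,0,0]},{"grip":1,"offset":[0,0,60],"angular":[0,0,0]},{"grip":1,"offset":[0,0,60],"angular":[0,0,0]}]'
python3 - <<'E'
from station import manip, vision
import cv2
from h import *
s=vision.snapshot("wrist"); cv2.imwrite("pics/w6.png",s["pixels"][:,:,::-1])
s=vision.snapshot("side"); cv2.imwrite("pics/s6.png",cv2.resize(s["pixels"][130:300,250:450,::-1],None,fx=3,fy=3))
st=manip.sense();a=np.radians(6.5);print(st["force"],st["tcp_pos"],togo(st,[.517,.038,.045],[np.cos(a),np.sin(a)]))
E
```

```text
t: 6.35
tcp_pos: [0.5179, 0.0345, 0.15]
tool_rot: [0.998, 0.055, 0.001, 0.0]
force: [-0.2, 0.6, -1.5]
finger_gap: 0.407
t: 7.05
tcp_pos: [0.5176, 0.038, 0.09]
tool_rot: [0.998, 0.057, 0.001, 0.0]
force: [-0.1, 0.1, -1.6]
finger_gap: 0.409
[-0.11639044  0.24666623 -1.87479938] [0.51771008 0.03770365 0.09012732] [array([-0.8, -0.4, 45.1]), array([ 0.02, -0.1 ,  0.04])]
```

View pics/w6.png

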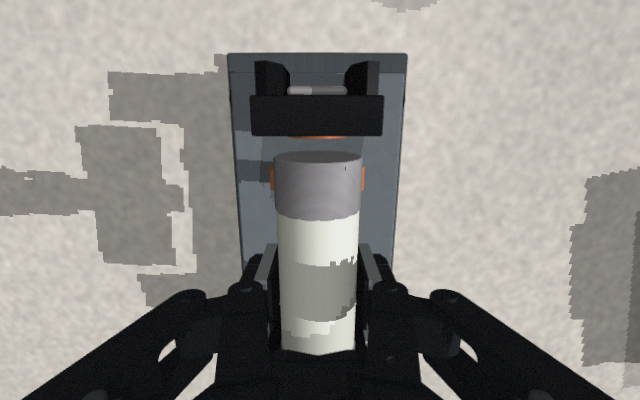

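View pics/s6.png

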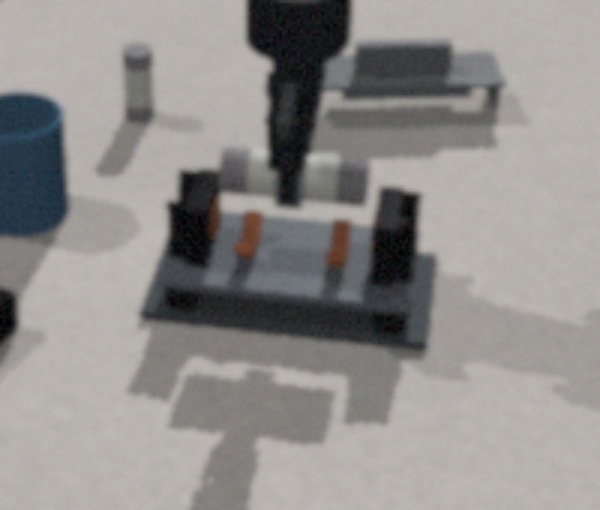

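```bash
python3 - <<'E'
from h import *
from station import vision,manip
s=vision.snapshot("wrist"); st=manip.sense();R=Rn.from_quat(st["tool_rot"])
P=[((228,53),(110,60,5)),((407,53),(110,-60,5)),((250,96),(80,30,86)),((383,96),(80,-30,86))]
W=ray(s,[p[0] for p in P],np.array([p[1][2] for p in P])/1000)
L=R.inv().apply(W-st["tcp_pos"])*1000
print(L.round(1)); 
a=np.radians(6.5)
for p,w in zip(P,W):
    x,y=np.array(p[1][:2])/1000; print((w[:2]-np.array([np.cos(a)*x-np.sin(a)*y,np.sin(a)*x+np.cos(a)*y])).round(4))
E
```

```text
[[109.  -59.4  85.2]
 [109.1  59.9  85.3]
 [ 78.5 -29.8   4.2]
 [ 78.5  29.3   4.2]]
[0.5168 0.037 ]
[0.5168 0.0376]
[0.5161 0.0373]
[0.5161 0.0382]
```

```bash
python3 -m crank '[{"grip":1,"offset":[-1,0,8],"angular":[0,0,0]},{"grip":1,"offset":[-1,0,18],"angular":[0,0,0]},{"grip":1,"offset":[-1,0,28],"angular":[0,0,0]},{"grip":1,"offset":[-1,0,36],"angular":[0,0,0]},{"grip":1,"offset":[-1,0,40],"angular":[0,0,0]},{"grip":1,"offset":[-1,0,42],"angular":[0,0,0]},{"grip":1,"offset":[-1,0,43],"angular":[0,0,0]},{"grip":1,"offset":[-1,0,43],"angular":[0,0,0]},{"grip":1,"offset":[-1,0,43],"angular":[0,0,0]}]'
python3 -m crank '[{"grip":1,"offset":[0,0,1],"angular":[0,0,0]},{"grip":1,"offset":[0,0,2],"angular":[0,0,0]},{"grip":1,"offset":[0,0,2.5],"angular":[0,0,0]},{"grip":1,"offset":[0,0,2.5],"angular":[0,0,0]},{"grip":1,"offset":[0,0,2.5],"angular":[0,0,0]}]'
```

```text
t: 8.1
tcp_pos: [0.5164, 0.0375, 0.0466]
tool_rot: [0.998, 0.057, 0.0, 0.0]
force: [-0.7, 0.5, -1.5]
finger_gap: 0.404
t: 8.6
tcp_pos: [0.5165, 0.0375, 0.0442]
tool_rot: [0.998, 0.057, 0.001, 0.0]
force: [-0.2, 1.4, 3.3]
finger_gap: 0.407
```

```bash
python3 -m crank '[{"grip":0.56,"offset":[0,0,-1.5],"angular":[0,0,0]},{"grip":0.52,"offset":[0,0,-1.5],"angular":[0,0,0]},{"grip":0.48,"offset":[0,0,-1.5],"angular":[0,0,0]},{"grip":0.4,"offset":[0,0,-1.5],"angular":[0,0,0]},{"grip":0.2,"offset":[0,0,-1.5],"angular":[0,0,0]},{"grip":0.1,"offset":[0,0,-1.5],"angular":[0,0,0]},{"grip":0.1,"offset":[0,0,-1.5],"angular":[0,0,0]}]'
python3 -m crank '[{"grip":0.1,"offset":[0,0,-20],"angular":[0,0,0]},{"grip":0,"offset":[0,0,-60],"angular":[0,0,0]},{"grip":0,"offset":[0,0,-100],"angular":[0,0,0]},{"grip":0,"offset":[0,0,-140],"angular":[0,0,0]},{"grip":0,"offset":[-20,0,-160],"angular":[0,0,0]},{"grip":0,"offset":[-40,0,-160],"angular":[0,0,0]},{"grip":0,"offset":[-40,0,-160],"angular":[0,0,0]},{"grip":0,"offset":[-40,0,-160],"angular":[0,0,0]}]'
python3 - <<'E'
from station import manip, vision
import cv2,pickle
from h import *
s=vision.snapshot("wrist"); cv2.imwrite("pics/w7.png",s["pixels"][:,:,::-1])
pickle.dump(s,open("w7.pkl","wb"))
s=vision.snapshot("side"); cv2.imwrite("pics/s7.png",cv2.resize(s["pixels"][130:300,250:450,::-1],None,fx=3,fy=3))
E
```

```text
t: 9.3
tcp_pos: [0.5161, 0.0374, 0.0453]
tool_rot: [0.998, 0.057, -0.0, -0.0]
force: [0.2, 0.5, 0.1]
finger_gap: 0.899
t: 10.1
tcp_pos: [0.4765, 0.0329, 0.2054]
tool_rot: [0.998, 0.057, 0.0, 0.0]
force: [0.2, 0.0, -1.1]
finger_gap: 1.001
```

View pics/w7.png

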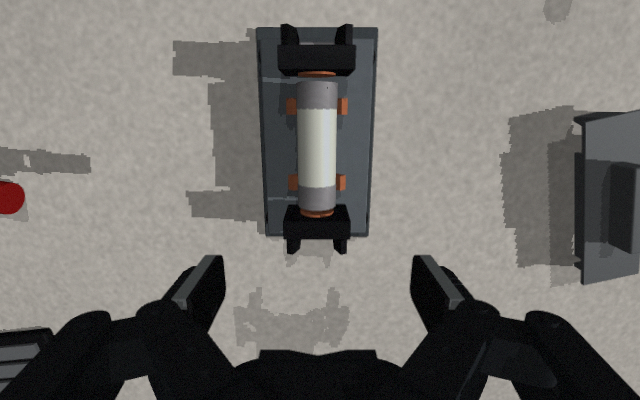

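View pics/s7.png

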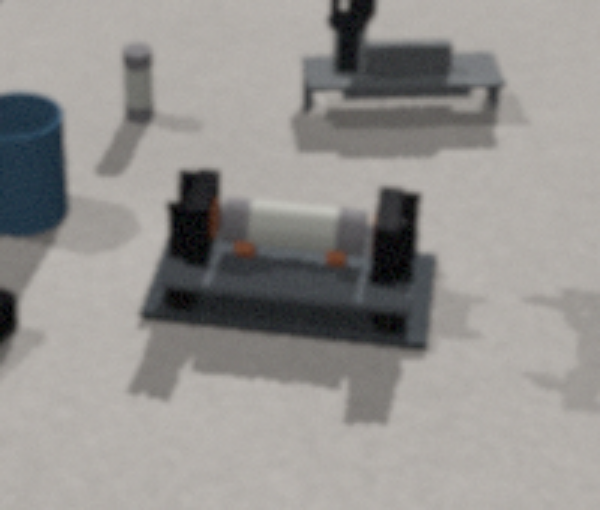

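```bash
python3 - <<'E'
from h import *
from station import manip
a=np.radians(20)
print(togo(manip.sense(),[.450,-.293,.2],[np.cos(a),np.sin(a)]))
E
```

```text
[array([-64. , 320.6,   5. ]), array([  0.  ,  -0.02, -13.49])]
```

```bash
python3 -m crank '[{"grip":0,"offset":[-9,45,1],"angular":[0,0,-2]},{"grip":0,"offset":[-18,90,2],"angular":[0,0,-5]},{"grip":0,"offset":[-27,135,3],"angular":[0,0,-9]},{"grip":0,"offset":[-36,180,4],"angular":[0,0,-13]},{"grip":0,"offset":[-45,225,5],"angular":[0,0,-13.5]},{"grip":0,"offset":[-54,270,5],"angular":[0,0,-13.5]},{"grip":0,"offset":[-62,310,5],"angular":[0,0,-13.5]},{"grip":0,"offset":[-64,320,5],"angular":[0,0,-13.5]},{"grip":0,"offset":[-64,320,5],"angular":[0,0,-13.5]},{"grip":0,"offset":[-64,320,5],"angular":[0,0,-13.5]}]'
python3 - <<'E'
from station import manip, vision
import cv2,pickle
s=vision.snapshot("wrist"); cv2.imwrite("pics/w8.png",s["pixels"][:,:,::-1])
pickle.dump((s,manip.sense()),open("w8.pkl","wb"))
cv2.imwrite("pics/w8c.png",cv2.resize(s["pixels"][20:260,220:420,::-1],None,fx=2.5,fy=2.5,interpolation=cv2.INTER_CUBIC))
E
```

```text
t: 11.2
tcp_pos: [0.4489, -0.291, 0.1995]
tool_rot: [0.985, 0.174, -0.0, -0.001]
force: [-0.1, -0.3, -0.1]
finger_gap: 0.998
```

View pics/w8.png

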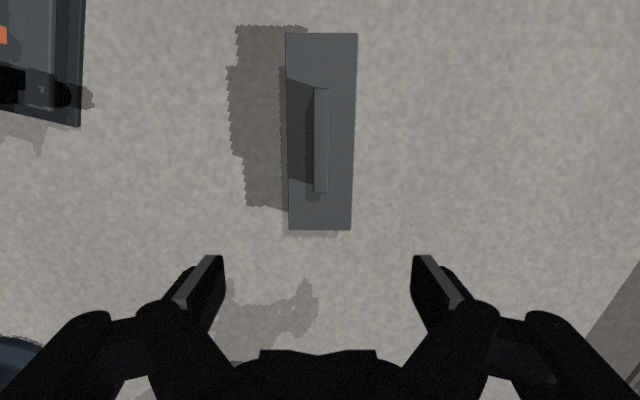

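View pics/w8c.png

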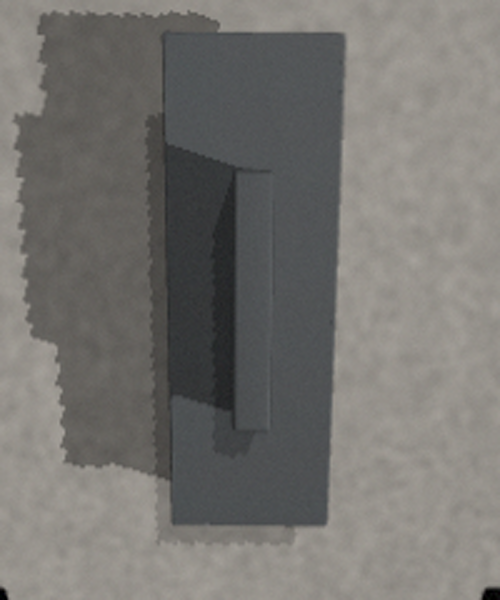

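```bash
python3 - <<'E'
from h import *
import pickle
s,st=pickle.load(open("w8.pkl","rb"))
R=Rn.from_quat(st["tool_rot"])
for z,pts in((.039,[(163,32),(345,33),(327,524),(173,524)]),(.067,[(235,171),(270,170),(270,429),(234,429)])):
    c=ray(s,crop(pts,220,20,2.5),z); d=c[0]+c[1]-c[2]-c[3]
    print(c.mean(0),np.degrees(np.arctan2(d[1],d[0])),np.linalg.norm(d)/2,np.linalg.norm(c[0]+c[3]-c[1]-c[2])/2)
a=np.radians(20)
from station import manip
print(manip.sense()["tcp_pos"],togo(manip.sense(),[.4925,-.278,.0415],[np.cos(a),np.sin(a)]))
E
```

```text
[ 0.49244202 -0.27829155  0.039     ] 19.69664071003643 0.18305954789429743 0.06337443985048022
[ 0.4925053  -0.27820948  0.067     ] 20.06785561608438 0.08804571179734262 0.012253435034127782
[ 0.44897712 -0.29046927  0.19970451] [array([ 45.2,   3.6, 158.2]), array([-0.14,  0.03,  0.08])]
```

```bash
python3 -m crank '[{"grip":0,"offset":[22,2,20],"angular":[0,0,0]},{"grip":0,"offset":[45,3.5,60],"angular":[0,0,0]},{"grip":0,"offset":[45,3.5,95],"angular":[0,0,0]},{"grip":0,"offset":[45,3.5,125],"angular":[0,0,0]},{"grip":0,"offset":[45,3.5,145],"angular":[0,0,0]},{"grip":0.3,"offset":[45,3.5,155],"angular":[0,0,0]},{"grip":0.4,"offset":[45,3.5,157],"angular":[0,0,0]},{"grip":0.5,"offset":[45,3.5,157],"angular":[0,0,0]},{"grip":0.5,"offset":[45,3.5,157],"angular":[0,0,0]}]' 100
python3 - <<'E'
from h import *
from station import manip
a=np.radians(20)
print(manip.sense()["tcp_pos"],togo(manip.sense(),[.4925,-.278,.0415],[np.cos(a),np.sin(a)]))
E
```

```text
t: 12.15
tcp_pos: [0.4934, -0.2804, 0.0446]
tool_rot: [0.985, 0.174, 0.001, 0.001]
force: [1.0, 0.1, 0.1]
finger_gap: 0.502
[ 0.49337971 -0.28042242  0.04455118] [array([ 0. , -2.6,  3. ]), array([ 0.12, -0.07,  0.05])]
```

```bash
python3 -m crank '[{"grip":0.5,"offset":[0,-2.5,1.5],"angular":[0,0,0]},{"grip":0.5,"offset":[0,-2.5,2.2],"angular":[0,0,0]},{"grip":0.6,"offset":[0,-2.5,2.2],"angular":[0,0,0]},{"grip":0.75,"offset":[0,-2.5,2.2],"angular":[0,0,0]},{"grip":0.9,"offset":[0,-2.5,2.2],"angular":[0,0,0]},{"grip":1,"offset":[0,-2.5,2.2],"angular":[0,0,0]},{"grip":1,"offset":[0,-2.5,2.2],"angular":[0,0,0]},{"grip":1,"offset":[0,-2.5,2.2],"angular":[0,0,0]}]' 100
python3 - <<'E'
from h import *
from station import manip,vision
import pickle
a=np.radians(20)
s=vision.snapshot("wrist"); cv2.imwrite("pics/w9.png",s["pixels"][:,:,::-1]);pickle.dump((s,manip.sense()),open("w9.pkl","wb"))
print(manip.sense()["tcp_pos"],togo(manip.sense(),[.4925,-.278,.0415],[np.cos(a),np.sin(a)]))
E
```

```text
t: 12.95
tcp_pos: [0.4918, -0.2779, 0.0415]
tool_rot: [0.985, 0.174, 0.0, 0.0]
force: [-0.4, 0.6, 4.6]
finger_gap: 0.143
[ 0.4917873  -0.27790419  0.04152388] [array([0.6, 0.3, 0. ]), array([ 0.01, -0.01,  0.  ])]
```

View pics/w9.png

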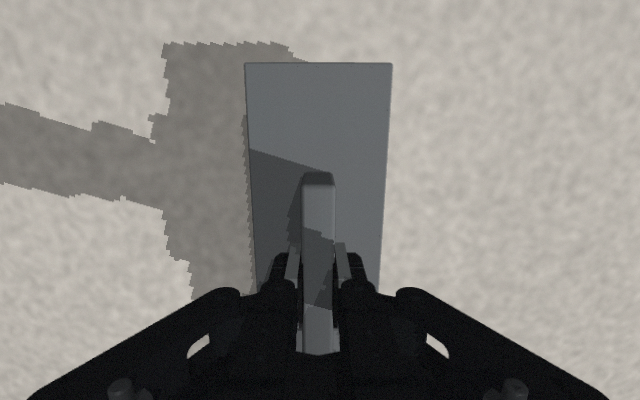

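```bash
python3 - <<'E'
from h import *
import pickle
s,st=pickle.load(open("w9.pkl","rb"));R=Rn.from_quat(st["tool_rot"])
W=ray(s,[(245,63.5),(392,63)],.039); print((R.inv().apply(W-st["tcp_pos"])*1000).round(2))
W=ray(s,[(303,184),(333,184),],.067); print((R.inv().apply(W-st["tcp_pos"])*1000).round(2))
W=ray(s,[(303,172),(333,172),],.0667); print((R.inv().apply(W-st["tcp_pos"])*1000).round(2))
from station import manip
a=np.radians(6.5); print(togo(manip.sense(),[.5165,.0375,.18],[np.cos(a),np.sin(a)]))
E
```

```text
[[ 91.61 -30.56   2.53]
 [ 91.81  32.45   2.55]]
[[ 45.14  -5.04 -25.47]
 [ 45.14   6.43 -25.47]]
[[ 49.74  -5.   -25.17]
 [ 49.74   6.39 -25.17]]
[array([ 131.1, -287.9, -138.5]), array([ 1.00e-02, -1.00e-02,  1.35e+01])]
```

```bash
python3 -m crank '[{"grip":1,"offset":[0,0,-25],"angular":[0,0,0]},{"grip":1,"offset":[8,-15,-65],"angular":[0,0,2]},{"grip":1,"offset":[22,-45,-100],"angular":[0,0,5]},{"grip":1,"offset":[40,-85,-125],"angular":[0,0,8]},{"grip":1,"offset":[58,-127,-138],"angular":[0,0,11]},{"grip":1,"offset":[77,-169,-138],"angular":[0,0,13]},{"grip":1,"offset":[96,-211,-138],"angular":[0,0,13.5]},{"grip":1,"offset":[114,-250,-138],"angular":[0,0,13.5]},{"grip":1,"offset":[126,-277,-138],"angular":[0,0,13.5]},{"grip":1,"offset":[131,-288,-138],"angular":[0,0,13.5]}]'
python3 -m crank '[{"grip":1,"offset":[0,0,10],"angular":[0,0,0]},{"grip":1,"offset":[0,0,25],"angular":[0,0,0]},{"grip":1,"offset":[0,0,35],"angular":[0,0,0]},{"grip":1,"offset":[0,0,40],"angular":[0,0,0]},{"grip":1,"offset":[0,0,40],"angular":[0,0,0]},{"grip":1,"offset":[0,0,40],"angular":[0,0,0]},{"grip":1,"offset":[0,0,40],"angular":[0,0,0]}]'
python3 - <<'E'
from h import *
from station import manip,vision
a=np.radians(6.5)
s=vision.snapshot("wrist"); cv2.imwrite("pics/w10.png",s["pixels"][:,:,::-1])
s=vision.snapshot("side"); cv2.imwrite("pics/s10.png",cv2.resize(s["pixels"][130:270,270:430,::-1],None,fx=4,fy=4))
st=manip.sense()
print(st["tcp_pos"],st["force"],st["finger_gap"],togo(st,[.5167,.0383,.14],[np.cos(a),np.sin(a)]))
E
```

```text
t: 14.0
tcp_pos: [0.5153, 0.0405, 0.1784]
tool_rot: [0.998, 0.059, -0.001, -0.0]
force: [-0.5, -0.1, -2.6]
finger_gap: 0.144
t: 14.7
tcp_pos: [0.5167, 0.0372, 0.1395]
tool_rot: [0.998, 0.057, 0.001, 0.0]
force: [-0.0, 0.0, -1.9]
finger_gap: 0.142
[0.5165976  0.03746407 0.1395937 ] [ 0.31509156 -0.07369011 -2.06944187] 0.1445515569931427 [array([ 0.2, -0.8, -0.4]), array([ 0.02, -0.06,  0.01])]
```

View pics/w10.png

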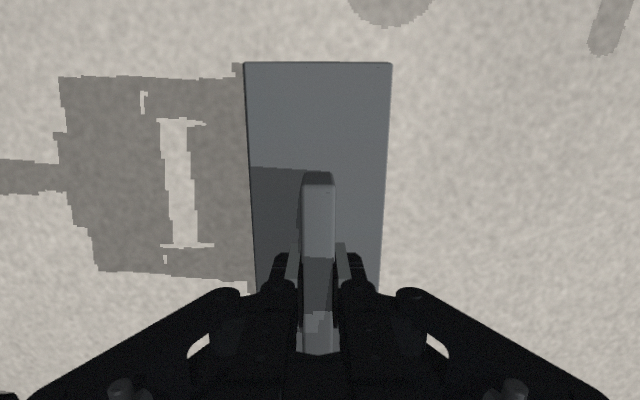

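View pics/s10.png

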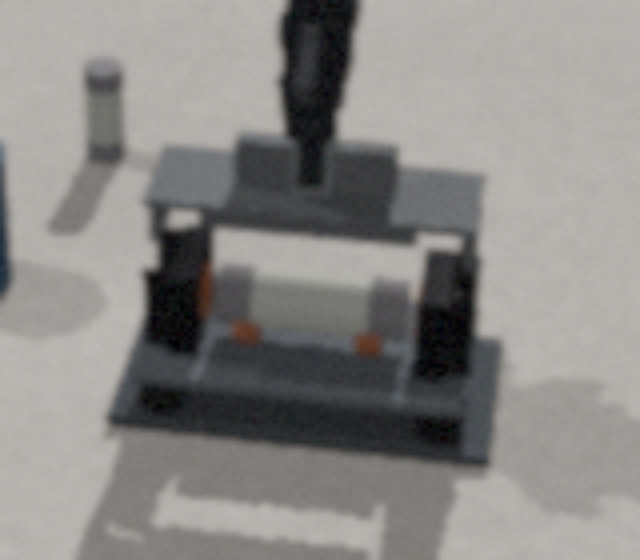

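```bash
python3 -m crank '[{"grip":1,"offset":[0.2,-0.8,3],"angular":[0,0,0]},{"grip":1,"offset":[0.2,-0.8,8],"angular":[0,0,0]},{"grip":1,"offset":[0.2,-0.8,13],"angular":[0,0,0]},{"grip":1,"offset":[0.2,-0.8,18],"angular":[0,0,0]},{"grip":1,"offset":[0.2,-0.8,22],"angular":[0,0,0]},{"grip":1,"offset":[0.2,-0.8,25],"angular":[0,0,0]},{"grip":1,"offset":[0.2,-0.8,27],"angular":[0,0,0]},{"grip":1,"offset":[0.2,-0.8,28],"angular":[0,0,0]},{"grip":1,"offset":[0.2,-0.8,28],"angular":[0,0,0]},{"grip":1,"offset":[0.2,-0.8,28],"angular":[0,0,0]}]'
python3 - <<'E'
from h import *
from station import manip,vision
s=vision.snapshot("side"); cv2.imwrite("pics/s11.png",cv2.resize(s["pixels"][130:270,270:430,::-1],None,fx=4,fy=4))
st=manip.sense()
print(st["tcp_pos"],st["force"],st["ft_torque"])
E
```

```text
t: 15.8
tcp_pos: [0.5165, 0.0384, 0.1112]
tool_rot: [0.998, 0.057, 0.0, 0.0]
force: [0.8, -0.1, -2.2]
finger_gap: 0.144
[0.51649075 0.03841746 0.11128048] [-0.69624984  0.99521982 -1.53757503] [-0.02571807  0.05975234 -0.00149719]
```

View pics/s11.png

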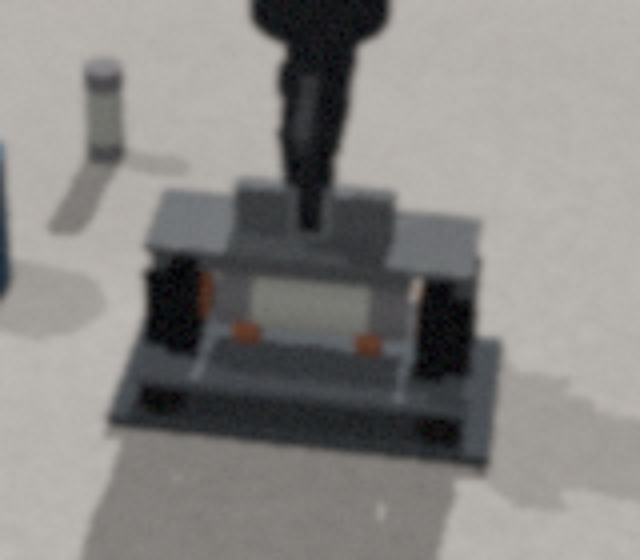

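```bash
python3 -m crank '[{"grip":1,"offset":[0,0,2],"angular":[0,0,0]},{"grip":1,"offset":[0,0,4],"angular":[0,0,0]},{"grip":1,"offset":[0,0,6],"angular":[0,0,0]},{"grip":1,"offset":[0,0,8],"angular":[0,0,0]},{"grip":1,"offset":[0,0,9],"angular":[0,0,0]},{"grip":1,"offset":[0,0,10],"angular":[0,0,0]},{"grip":1,"offset":[0,0,10],"angular":[0,0,0]}]'
python3 -m crank '[{"grip":1,"offset":[0,0,1],"angular":[0,0,0]},{"grip":1,"offset":[0,0,2],"angular":[0,0,0]},{"grip":1,"offset":[0,0,3],"angular":[0,0,0]},{"grip":1,"offset":[0,0,3],"angular":[0,0,0]}]'
python3 -c "
from station import manip
st=manip.sense();print(st['tcp_pos'],st['force'],st['ft_torque'])"
```

```text
t: 16.55
tcp_pos: [0.5164, 0.0385, 0.1014]
tool_rot: [0.998, 0.057, 0.0, 0.0]
force: [-0.8, -0.1, 4.0]
finger_gap: 0.143
t: 16.95
tcp_pos: [0.5167, 0.0385, 0.0988]
tool_rot: [0.998, 0.057, 0.0, 0.0]
force: [-0.6, 0.4, 8.2]
finger_gap: 0.14
[0.51666382 0.03847784 0.09879824] [-0.57371271  0.42001054  8.18730187] [ 0.08694885  0.42529524 -0.01074768]
```

```bash
python3 - <<'E'
from h import *
from station import manip,vision
s=vision.snapshot("side"); cv2.imwrite("pics/s12.png",cv2.resize(s["pixels"][130:270,270:430,::-1],None,fx=5,fy=5,interpolation=cv2.INTER_CUBIC)[:600])
s=vision.snapshot("wrist"); cv2.imwrite("pics/w12.png",s["pixels"][:,:,::-1])
st=manip.sense();R=Rn.from_quat(st["tool_rot"]).as_matrix().round(4);print(R,st["ft_torque"])
E
```

```text
[[ 9.935e-01  1.134e-01  1.000e-03]
 [ 1.134e-01 -9.935e-01 -0.000e+00]
 [ 9.000e-04  1.000e-04 -1.000e+00]] [0.11455747 0.42978546 0.03751344]
```

View pics/s12.png

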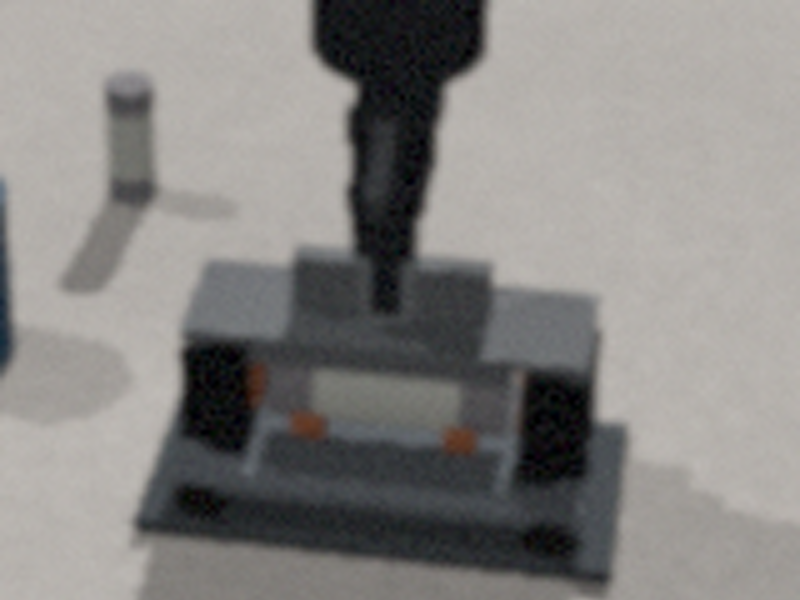

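View pics/w12.png

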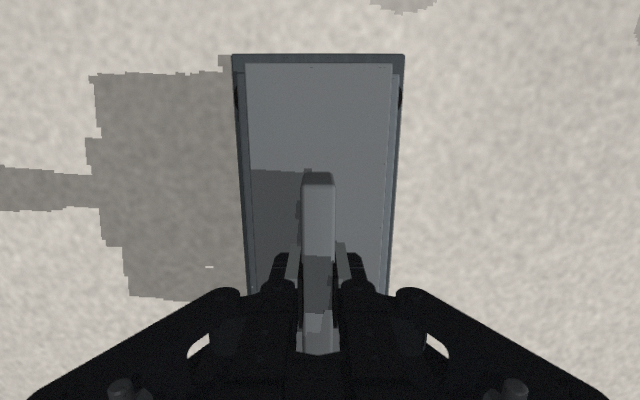

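```bash
python3 - <<'E'
from h import *
from station import manip,vision
s=vision.snapshot("wrist");st=manip.sense();R=Rn.from_quat(st["tool_rot"])
for pts,z in(([(232,54),(405,54)],.005),([(245,63),(392.5,63)],st["tcp_pos"][2]-.0025)):
    print((R.inv().apply(ray(s,pts,z)-st["tcp_pos"])*1000).round(2))
E
```

```text
[[109.64 -58.88  94.01]
 [109.64  60.93  94.04]]
[[ 91.87 -30.77   2.59]
 [ 91.87  32.44   2.6 ]]
```

```bash
python3 -m crank '[{"grip":1,"offset":[-0.3,0,1],"angular":[0,0,0]},{"grip":1,"offset":[-0.3,0,2],"angular":[0,0,0]},{"grip":1,"offset":[-0.3,0,3],"angular":[0,0,0]},{"grip":1,"offset":[-0.3,0,3],"angular":[0,0,0]}]' 120
python3 -c "
from station import manip
st=manip.sense();print(st['tcp_pos'],st['force'],st['ft_torque'])"
python3 -m crank '[{"grip":1,"offset":[0,0,1],"angular":[0,0,0]},{"grip":1,"offset":[0,0,2],"angular":[0,0,0]},{"grip":1,"offset":[0,0,2],"angular":[0,0,0]}]'
python3 -c "
from station import manip
st=manip.sense();print(st['tcp_pos'],st['force'],st['ft_torque'])"
```

```text
t: 17.5
tcp_pos: [0.5169, 0.0384, 0.0963]
tool_rot: [0.998, 0.057, 0.001, 0.0]
force: [-1.0, 0.0, 11.9]
finger_gap: 0.135
[0.51694327 0.03842079 0.09631238] [-0.99741368  0.01704755 11.86127777] [ 0.19680411  0.43003447 -0.00605606]
t: 17.8
tcp_pos: [0.5171, 0.0384, 0.0946]
tool_rot: [0.998, 0.057, 0.001, 0.0]
force: [-1.1, 0.6, 12.4]
finger_gap: 0.138
[0.51705724 0.03840383 0.09456807] [-1.11020651  0.63338737 12.41832505] [0.16704415 0.47147166 0.01309301]
```

```bash
python3 -m crank '[{"grip":1,"offset":[-0.3,0,1],"angular":[0,0,0]},{"grip":1,"offset":[-0.5,0,2],"angular":[0,0,0]},{"grip":1,"offset":[-0.5,0,2],"angular":[0,0,0]}]'
python3 -c "
from station import manip
st=manip.sense();print(st['tcp_pos'],st['force'],st['ft_torque'])"
python3 -m crank '[{"grip":1,"offset":[0,0,1],"angular":[0,0,0]},{"grip":1,"offset":[0,0,2],"angular":[0,0,0]},{"grip":1,"offset":[0,0,2],"angular":[0,0,0]}]'
python3 -c "
from station import manip
st=manip.sense();print(st['tcp_pos'],st['force'],st['ft_torque'])"
```

```text
t: 18.1
tcp_pos: [0.5169, 0.0383, 0.0928]
tool_rot: [0.998, 0.057, 0.002, 0.0]
force: [-1.6, 1.1, 15.4]
finger_gap: 0.14
[0.51691358 0.03832823 0.09283148] [-1.63214679  1.05825379 15.44674971] [0.19013714 0.44816724 0.0479809 ]
t: 18.4
tcp_pos: [0.517, 0.0383, 0.0911]
tool_rot: [0.998, 0.057, 0.002, 0.0]
force: [-1.9, 0.9, 17.1]
finger_gap: 0.136
[0.51704798 0.03830371 0.09106208] [-1.89915717  0.90706873 17.13509789] [ 0.12379559  0.49763563 -0.00066394]
```

```bash
python3 - <<'E'
from h import *
from station import manip,vision
s=vision.snapshot("side"); cv2.imwrite("pics/s13.png",cv2.resize(s["pixels"][165:265,290:410,::-1],None,fx=6,fy=6,interpolation=cv2.INTER_CUBIC)[:600])
s=vision.snapshot("wrist"); cv2.imwrite("pics/w13.png",s["pixels"][:,:,::-1])
E
```

```text
(no output)
```

View pics/s13.png

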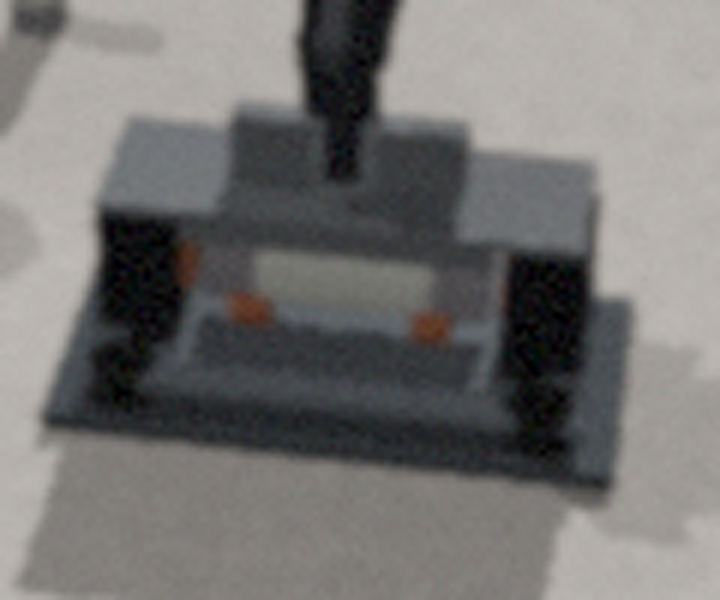

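View pics/w13.png

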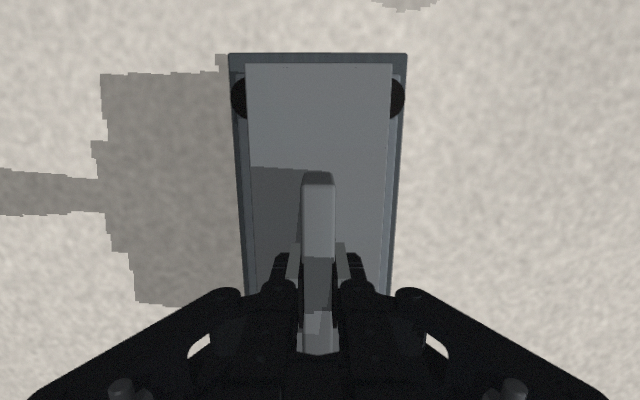

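```bash
python3 -m crank '[{"grip":1,"offset":[-0.3,0,0.7],"angular":[0,0,0]},{"grip":1,"offset":[-0.3,0,1.4],"angular":[0,0,0]},{"grip":1,"offset":[-0.3,0,1.4],"angular":[0,0,0]}]'
python3 -m crank '[{"grip":1,"offset":[0,0,0.7],"angular":[0,0,0]},{"grip":1,"offset":[0,0,1.4],"angular":[0,0,0]},{"grip":1,"offset":[0,0,1.4],"angular":[0,0,0]}]'
python3 -c "
from station import manip
st=manip.sense();print(st['tcp_pos'],st['force'],st['ft_torque'])"
```

```text
t: 18.8
tcp_pos: [0.517, 0.0383, 0.0899]
tool_rot: [0.998, 0.057, 0.002, 0.0]
force: [-1.9, 0.3, 17.4]
finger_gap: 0.142
t: 19.1
tcp_pos: [0.5171, 0.0382, 0.0886]
tool_rot: [0.998, 0.057, 0.002, 0.0]
force: [-2.1, 1.1, 18.1]
finger_gap: 0.136
[0.51706422 0.03822857 0.08862007] [-2.07282421  1.14817102 18.14264275] [ 0.16639932  0.48713624 -0.03454235]
```

```bash
python3 -m crank '[{"grip":1,"offset":[-0.2,0,0.7],"angular":[0,0,0]},{"grip":1,"offset":[-0.2,0,1.4],"angular":[0,0,0]},{"grip":1,"offset":[-0.2,0,1.4],"angular":[0,0,0]}]'
python3 -m crank '[{"grip":1,"offset":[0,0,0.7],"angular":[0,0,0]},{"grip":1,"offset":[0,0,1.4],"angular":[0,0,0]},{"grip":1,"offset":[0,0,1.4],"angular":[0,0,0]}]'
python3 -c "
from station import manip
st=manip.sense();print(st['tcp_pos'],st['force'],st['ft_torque'])"
```

```text
t: 19.4
tcp_pos: [0.517, 0.0382, 0.0873]
tool_rot: [0.998, 0.057, 0.002, 0.0]
force: [-1.9, 0.5, 5.5]
finger_gap: 0.139
t: 19.7
tcp_pos: [0.517, 0.0381, 0.0854]
tool_rot: [0.998, 0.057, 0.002, 0.0]
force: [-1.1, 0.8, 14.3]
finger_gap: 0.139
[0.51704439 0.03814927 0.08542214] [-1.08320807  0.78176652 14.32389584] [0.09596854 0.35418927 0.00354175]
```

```bash
python3 -m crank '[{"grip":1,"offset":[0,0,0.7],"angular":[0,0,0]},{"grip":1,"offset":[0,0,1.5],"angular":[0,0,0]},{"grip":1,"offset":[0,0,1.5],"angular":[0,0,0]}]'
python3 - <<'E'
from h import *
from station import manip,vision
s=vision.snapshot("side"); cv2.imwrite("pics/s14.png",cv2.resize(s["pixels"][165:265,290:410,::-1],None,fx=6,fy=6,interpolation=cv2.INTER_CUBIC)[:600])
st=manip.sense();print(st['tcp_pos'],st['force'],st['ft_torque'])
E
```

```text
t: 20.0
tcp_pos: [0.5171, 0.0382, 0.0842]
tool_rot: [0.998, 0.057, 0.002, 0.0]
force: [-1.9, 1.1, 17.0]
finger_gap: 0.139
[0.51705902 0.03815946 0.08421623] [-0.52116225  0.76551866 16.85741403] [0.07218006 0.42601607 0.04042122]
```

View pics/s14.png

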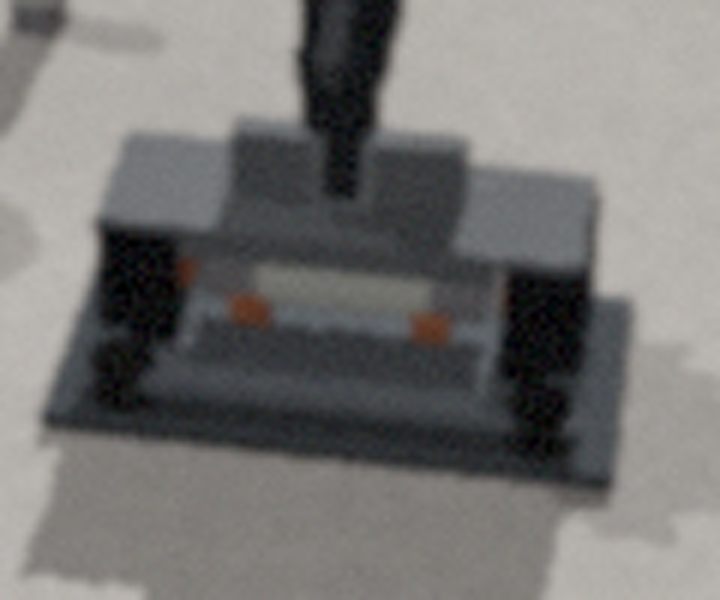

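```bash
python3 -m crank '[{"grip":1,"offset":[0,0,-2],"angular":[0,0,0]},{"grip":1,"offset":[0,0,-4],"angular":[0,0,0]},{"grip":1,"offset":[0,0,-6],"angular":[0,0,0]},{"grip":1,"offset":[0,0,-7.5],"angular":[0,0,0]},{"grip":1,"offset":[0,0,-7.5],"angular":[0,0,0]}]'
python3 - <<'E'
from h import *
from station import manip,vision
s=vision.snapshot("side"); cv2.imwrite("pics/s15.png",cv2.resize(s["pixels"][165:265,290:410,::-1],None,fx=6,fy=6,interpolation=cv2.INTER_CUBIC)[:600])
st=manip.sense();print(st['tcp_pos'],st['force'],st['ft_torque'])
E
```

```text
t: 20.55
tcp_pos: [0.517, 0.0381, 0.0906]
tool_rot: [0.998, 0.057, 0.002, 0.0]
force: [1.6, 0.4, 4.4]
finger_gap: 0.137
[0.51696926 0.03814907 0.0904557 ] [1.12418204 0.67334232 5.1021456 ] [ 0.11116231 -0.07971062  0.04676161]
```

View pics/s15.png

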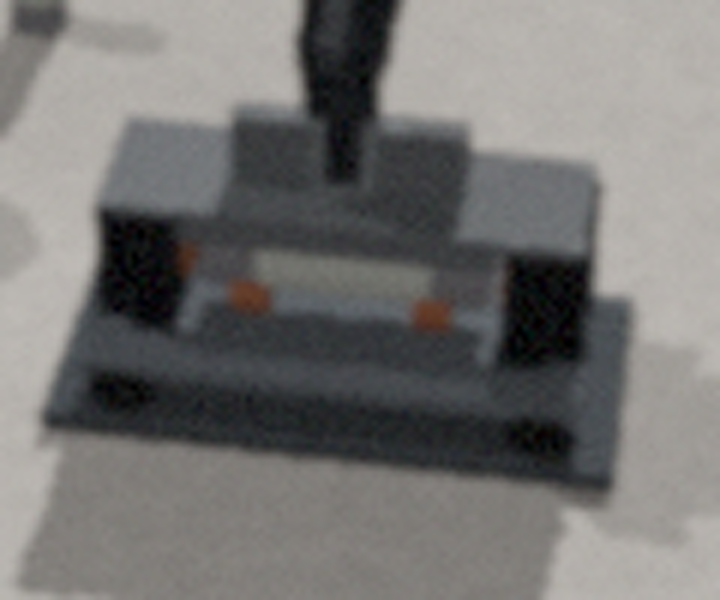

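```bash
python3 -m crank '[{"grip":1,"offset":[0,0,-2],"angular":[0,0,0]},{"grip":0.8,"offset":[0,0,-2],"angular":[0,0,0]},{"grip":0.7,"offset":[0,0,-2],"angular":[0,0,0]},{"grip":0.5,"offset":[0,0,-2],"angular":[0,0,0]},{"grip":0.3,"offset":[0,0,-2],"angular":[0,0,0]},{"grip":0.3,"offset":[0,0,-2],"angular":[0,0,0]}]'
python3 -m crank '[{"grip":0.3,"offset":[0,0,-15],"angular":[0,0,0]},{"grip":0.2,"offset":[0,0,-40],"angular":[0,0,0]},{"grip":0,"offset":[-10,0,-80],"angular":[0,0,0]},{"grip":0,"offset":[-30,0,-110],"angular":[0,0,0]},{"grip":0,"offset":[-50,0,-120],"angular":[0,0,0]},{"grip":0,"offset":[-70,0,-120],"angular":[0,0,0]},{"grip":0,"offset":[-70,0,-120],"angular":[0,0,0]},{"grip":0,"offset":[-70,0,-120],"angular":[0,0,0]}]'
python3 - <<'E'
from h import *
from station import manip,vision
s=vision.snapshot("side"); cv2.imwrite("pics/s16.png",cv2.resize(s["pixels"][165:265,290:410,::-1],None,fx=6,fy=6,interpolation=cv2.INTER_CUBIC)[:600])
cv2.imwrite("pics/s16f.png",s["pixels"][:,:,::-1])
a=np.radians(6.5)
# predicted plate-top corners if home: seat+31 => .091 top (minus sag), sag~1.9mm
for dz in(0,.010):
    X=[(.5167+np.cos(a)*x-np.sin(a)*y,.0383+np.sin(a)*x+np.cos(a)*y,.060+.031-.0018+dz) for x in(.092,-.092) for y in(.032,-.032)]
    print(dz,((proj(s,X)-[290,165])*6).round(0).tolist())
w=vision.snapshot("wrist"); cv2.imwrite("pics/w16.png",w["pixels"][:,:,::-1])
for dz in(0,.010):
    X=[(.5167+np.cos(a)*x-np.sin(a)*y,.0383+np.sin(a)*x+np.cos(a)*y,.060+.031-.0018+dz) for x in(.092,-.092) for y in(.032,-.032)]
    print(dz,proj(w,X).round(1).tolist())
st=manip.sense();print(st['tcp_pos'],st['force'],st["finger_gap"])
E
```

```text
t: 21.2
tcp_pos: [0.5147, 0.0383, 0.0913]
tool_rot: [0.998, 0.057, -0.0, -0.0]
force: [0.6, -0.2, 0.3]
finger_gap: 0.7
t: 22.0
tcp_pos: [0.4459, 0.0303, 0.2117]
tool_rot: [0.998, 0.057, 0.001, 0.0]
force: [0.2, -0.4, -0.3]
finger_gap: 1.003
0 [[87.0, 199.0], [121.0, 111.0], [581.0, 248.0], [593.0, 156.0]]
0.01 [[86.0, 177.0], [120.0, 89.0], [583.0, 226.0], [594.0, 134.0]]
0 [[273.5, -17.0], [360.4, -17.0], [281.1, 219.2], [352.9, 219.2]]
0.01 [[271.6, -22.4], [362.2, -22.4], [279.8, 223.0], [354.2, 223.0]]
[0.44668568 0.03021978 0.21141397] [ 0.26949065 -0.04154988 -0.69047052] 1.0039548074855162
```

View pics/s16.png

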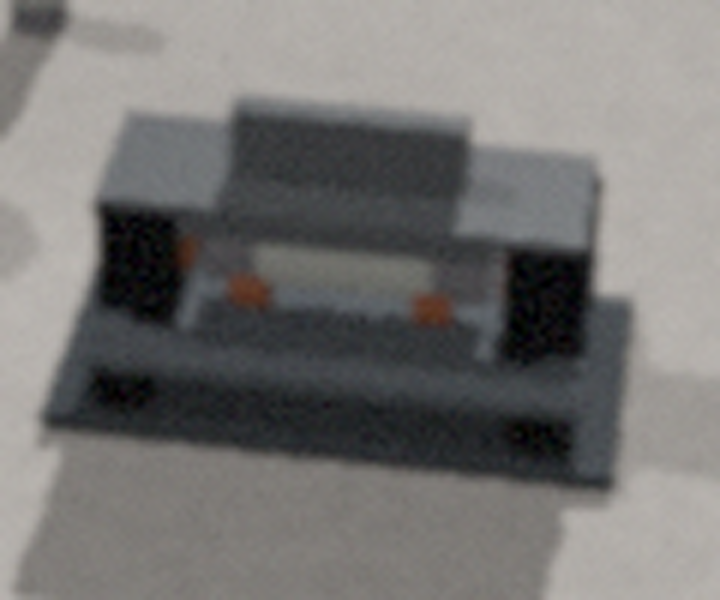

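View pics/w16.png

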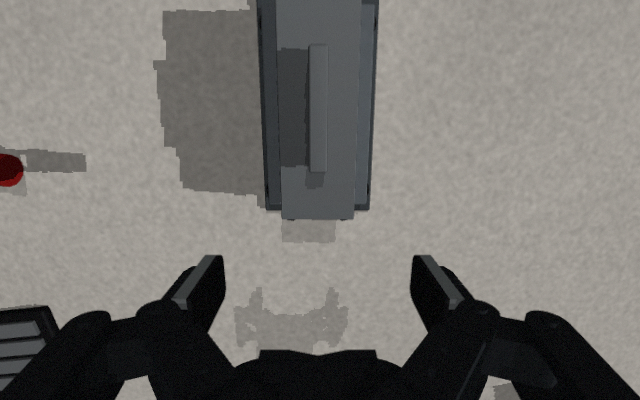

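View pics/s16f.png

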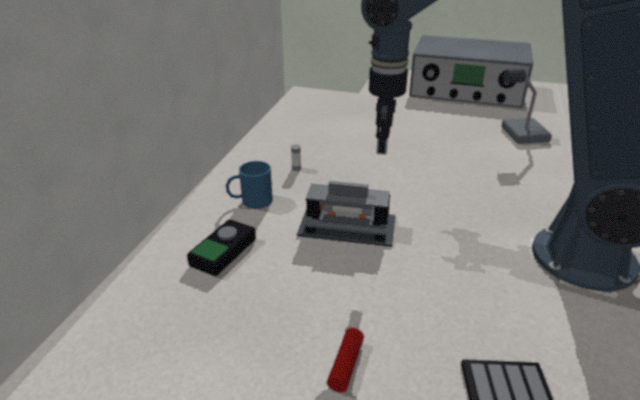

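```bash
python3 -m crank '[{"grip":0,"offset":[30,0,-20],"angular":[0,0,0]},{"grip":0,"offset":[60,0,-40],"angular":[0,0,0]},{"grip":0,"offset":[70,0,-50],"angular":[0,0,0]},{"grip":0,"offset":[70,0,-50],"angular":[0,0,0]},{"grip":0,"offset":[70,0,-50],"angular":[0,0,0]}]'
python3 - <<'E'
from h import *
from station import manip,vision
a=np.radians(6.5)
w=vision.snapshot("wrist"); cv2.imwrite("pics/w17.png",w["pixels"][:,:,::-1]);cv2.imwrite("pics/w17c.png",cv2.resize(w["pixels"][20:240,230:410,::-1],None,fx=2.7,fy=2.7,interpolation=cv2.INTER_CUBIC))
for dz in(0,.010):
    X=[(.5167+np.cos(a)*x-np.sin(a)*y,.0383+np.sin(a)*x+np.cos(a)*y,.060+.031-.0018+dz) for x in(.092,-.092) for y in(.032,-.032)]
    print(dz,((proj(w,X)-[230,20]+.5)*2.7).round(1).tolist())
E
```

```text
t: 22.6
tcp_pos: [0.5146, 0.0384, 0.2605]
tool_rot: [0.998, 0.057, -0.001, -0.0]
force: [-0.7, -0.2, -1.1]
finger_gap: 0.998
0 [[146.0, 177.0], [330.2, 177.1], [159.3, 656.2], [316.2, 656.3]]
0.01 [[143.0, 174.9], [333.3, 175.0], [157.1, 668.0], [318.4, 668.1]]
```

View pics/w17c.png

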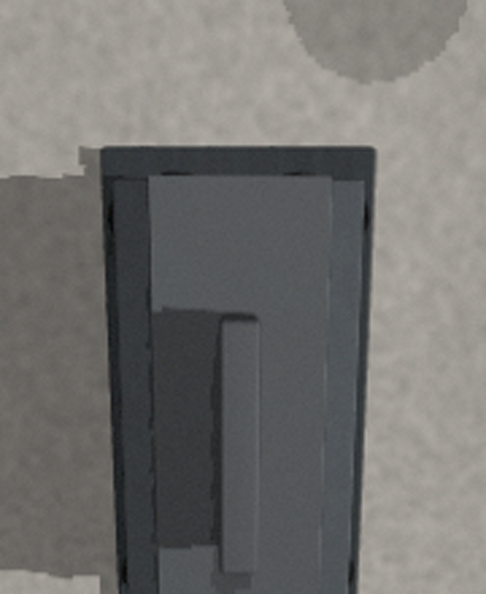

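```bash
python3 -c "
from station import manip
manip.sign_off()"
```

```text
the job is handed in; nothing more can be done
```

The fuse is in the tray's cradle, the guard cover is clipped down over it, and I handed the job in at about 22.7 s with the gripper open and clear. I couldn't read the rim joints directly, so my evidence that both clips snapped is the force readings and the pictures.

- **Fuse:** it was lowered into the saddles slowly, with about 3 N on the tool at contact. The picture after release shows it centred and seated.
- **Cover:** the highest upward force read while pressing was about 18 N, at the end of a step. It fell to 5.5 N as the clips snapped. I then pressed once more to about 17 N. By my estimate that sank the tray about 11 mm at most, short of the 17.3 mm that counts as bottoming.
- **Checks that it is home:** before I let go, the tool's height against force matched a fully home cover. Afterwards the plate's edges in the wrist pictures matched the home height at both ends. A clip left unsnapped would leave its end about 10 mm high.
- **Disagreements:**
    - The side camera put the plate corners up to about 2 mm from the prediction, which is its calibration error.
    - The top camera read positions 2–3 mm different in y from the wrist camera; I used the wrist camera.
    - A steady moment of about 0.45 N m while pressing showed the -x end carrying more of the load. It went away when the pressure came off.
- **Left alone:** I never touched the mug, the meter, the small fuse or the red look-alike. They look unmoved in the last side picture.

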